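# Track a propeller, then show it to the inspection camera

## Robot

A 7-joint arm with a two-finger parallel gripper is mounted at the origin on the work surface. World frame = base frame: x ahead of the robot, y to its left, z up, the work surface at z = 0. Lengths are in m, angles in rad, forces in N, time in s.
With the tool pointing down it reaches from about 0.4 to 0.85 m from the base axis. Payload 4.5 kg.
Tool frame: the origin (TCP) lies at the very end of the fingers, on their centre line; the grasp point (between the pads) lies 19 mm behind it (grip_point_offset is the distance from the TCP to the grasp point, in m); z points along the fingers, y is the line along which they close (so a half turn about z gives the same grasp; the last joint's range is limited). The gripper opens to 88 mm and grips with 3 to 60 N. Pads are 18 mm wide; open, the fingers measure 123 mm over their backs; the gripper's body (75 mm by 187 mm) begins 45 mm behind the grasp point.
Start: joints at [-1.067, 0.689, -0.195, 1.565, 0.157, 0.902, -0.215], TCP at [0.283, 0.557, 0.21] pointing down, gripper open.
Joint ranges: [-3.01, 3.01], [-0.46, 2.08], [-1.47, 1.51], [0.13, 2.56], [-1, 4.14], [0.04, 2.09], [-2.66, 2.66]. Speed limits (rad/s): [2.57, 2.57, 3.14, 3.14, 3.14, 3.14, 3.14].

## Interface

Orientations are given as a unit quaternion [x, y, z, w].
In Python, from plant import get_state, snapshot, camera_params, finish_job, grip_point_offset gives the robot as it stands.
- The arm moves only by the shell command python3 -m handwheel FILE [FORCE], which reads ROWS from the file FILE. ROWS is a JSON list that holds a single list of rows (three levels of brackets), with 1 to 10 rows, each of 7 numbers: the opening from 0.0 (shut) to 1.0 (fully open), then dx, dy, dz in shares of 0.8 m (1.0 is 0.8 m), then a rotation vector rx, ry, rz in shares of pi rad (1.0 is pi rad); each row is the pose to reach, as a shift and turn from the pose commanded when the command began, along the tool's axes at that moment; what a row does not reach only later rows make up. A row lasts 1/10 s, in which the tool goes at most 0.05 m and 0.15 rad, less where a joint would pass 70% of its speed; a pose out of reach is approached as far as the arm can. The fingers move at their own pace and stop on an object; FORCE is the grip in N (left out, the last holds). Time passes only in rows, so rows that do not move let the fingers close. It prints the time, the measured TCP pose, the force, the opening and the grip force at its end. A shift or turn number past 1, either way, is cut back to 1. Input that does not fit is refused with a message, and nothing moves.
- get_state(): the state, without advancing time (a new reading comes with each control period).
- snapshot(name): name is "scene" or "top" or "wrist"; returns (picture, depth): 400x640x3 uint8, red, green, blue; 400x640 float32, m along the optical axis (not along the pixel's ray), 0 where there is no reading.
- camera_params(name): a dict with "fx", "fy", "cx", "cy" (pixels), "rvec" (rotation vector, rad) and "tvec" (3), from world to camera coordinates, as OpenCV has them. Camera axes: x right, y down, z forward; pixel columns grow to the right and rows downward; lengths in m; the calibration is good to about 2 mm. A picture is of the moment at which its call begins: read the wrist's pose just before it. camera_params takes no time and is no camera call; for the wrist camera it gives the pose at the moment of the call.
- finish_job(): hands the job in; it is judged then, once.
The state is a dict: "clock": time; "q": joint angles; "qd": joint speeds; "joint_torque": joint torques, N m; "tool_pos": TCP position; "eef_rot": TCP orientation; "contact_force": force on the tool from outside, world axes, zero at the start; "moment": the same for the moment, N m; "opening": opening from 0.0 (shut) to 1.0 (fully open); "finger_force": force on a finger pad.
Only numpy, scipy, OpenCV 4.12 (cv2) and the standard library are available. Lean on these libraries where they do the work, as an engineer would, in place of code of your own. Each camera call takes 0.05 s, during which the arm holds its last target. There are 200 camera calls.

## Task

Check the pale wooden propeller on the tracking stand: swing it once right round on its spindle (one full turn, either way), so that both blade tips pass the gauge. Then lift it off and hold it up in the air for the inspection camera: the mounting face (the underside as it sits on the stand) turned square to the lens and centred on its line of sight, about 20 cm from the glass, blades level, red-taped tip to the robot's left. Finish still holding it there, steady; do not drop it or knock it against the camera, and leave the other things on the bench where they are.

Things in the scene. Friction and masses are not known exactly. Their poses are not given: they have to be found in the camera images.
- propeller: pale wooden propeller, two blades, 320 mm across, 80 g, blades up to 34 mm wide. Hub block 46 mm along the blades (x), 32 across (y: flat flanks to grip at -16 and +16 mm), 22 thick (z). Origin: centre of the mounting face (hub's underside); z: up out of the front face, along the shaft; x: along the blade with the red tip. Loose on the spindle; lift over 20 mm to free it
- hub_top (a point): centre of the hub's front (upper) face, 22 mm above the mounting face. The two twisted blades run out along the propeller's +x and -x at mid-thickness, 11 mm below this face; 80 mm from the axis a blade is 34 mm wide and reaches about 8 mm above and below that level
- taped_tip (a point): the red-taped blade tip: on the propeller's x axis, 157 mm from the shaft axis, 11 mm above the mounting face; the other blade has no tape
- tracking_stand: stand fixed to the bench: grey painted base 18 mm thick (x -90 to 215, y -65 to 65 mm), aluminium bearing post 42 mm thick to z = 64 mm at the origin; at x = 196 mm a thin gauge post 108 mm high, its pointer ending just outside the blade tips. Origin: on the shaft axis at the bench top; z up, x towards the gauge. At the start the propeller lies along y, taped tip to +y
- seat (a point): on the shaft axis, 76 mm above the bench: top of the 33 mm drive flange, on which the mounting face rests. The 7 mm spindle rises 19 mm and two 5 mm drive pins 6 mm above it, inside the hub; nothing stands above the hub's top
- spindle (a joint): angle of the stand's spindle and drive flange, rad: 0 at the start, grows anticlockwise seen from above, no stops. The pins make it turn with the propeller (up to 0.15 rad behind); it turns with about 0.03 N m of friction and stays where it is left
- camera_stand: foot and yoke of the inspection camera, fixed to the bench: dark steel foot 100 x 90 x 10 mm, two upright aluminium cheeks to z = 82 mm. Origin: centre of the foot's underside; the camera looks to its -x side
- lens: inspection camera's head, fixed on its stand, looking up at a slant: blue 34 mm block, black lens, white ring light 60 mm across. Origin: centre of the lens's front glass, 111 mm above the bench; z: line of sight out of the lens, 55 degrees above horizontal; y: level, towards the robot's left; the head reaches 77 mm back along -z
- glue_bottle: bystander: white glue bottle with black nozzle, 60 mm in diameter, 185 mm high; origin under its centre
- paper_cup: bystander: paper cup with a blue band, 70 mm across, 75 mm high; origin under its centre
- spinner: bystander: aluminium spinner cone, 50 mm across, 53 mm high; origin under its centre
- hammer: bystander: hammer with black and yellow handle lying along its x axis, 275 mm long, 115 mm across the head, 27 mm high; origin on the bench, midway along
- air_stapler: bystander: air stapler in black, grey and red, standing on the particle board at the left, 200 mm long, 200 mm high; origin under its middle
- spare_propeller: bystander: dark wooden propeller lying on the bench, 250 mm across, without tape; origin under its hub, blades along x

How it is judged:
On the way, in this order (a step that is already met when the one before it is completed fails the run):
1. the propeller, seated on the stand, has been swung through a full turn (at least 332 degrees, either way) ((value of joint spindle above 5.8 rad or value of joint spindle below -5.8 rad) and distance between propeller and seat below 0.008 m), for 0.1 s.
2. the propeller is lifted clear of the spindle in the fingers (z of propeller in the frame of tracking_stand above 0.115 m and contact force between the fingers and propeller above 0.5 N), for 0.2 s.
At the end, for the whole second after the job is handed in: only the fingers hold the propeller, at rest: mounting-face centre 165-235 mm before the glass, within 25 mm of the line of sight along the lens x and y axes; face to the lens and blades level, each within 0.2 rad; taped tip on the robot's left; touching neither camera nor stand (contact force between the fingers and propeller above 0.5 N and contact force between propeller and camera_stand below 0.1 N and contact force between propeller and tracking_stand below 0.1 N and z of propeller in the frame of lens between 0.165 and 0.235 m and x of propeller in the frame of lens between -0.025 and 0.025 m and y of propeller in the frame of lens between -0.025 and 0.025 m and height (world z) of propeller above 0.2 m and angle between the z axis of propeller and the z axis of lens, either way round below 0.2 rad and angle between propeller's own z axis and vertical below 1 rad and angle between the x axis of propeller and the y axis of lens, either way round below 0.2 rad and y of taped_tip in the frame of lens above 0.1 m and linear speed of propeller below 0.02 m/s and angular speed of propeller below 0.15 rad/s); the arm keeps its last pose, push and grip.
It fails at once if a bystander (glue bottle, cup, spinner, hammer, stapler or spare propeller) is pushed more than 30 mm out of its place or tipped over (distance of any of glue_bottle, paper_cup, spinner, hammer, air_stapler, spare_propeller from where it was at the start of the episode above 0.03 m or angle between any of glue_bottle, paper_cup, spinner, hammer, air_stapler, spare_propeller's own z axis and vertical above 0.5 rad).
It fails at once if the propeller is dropped (its hub comes down to below 60 mm over the bench) (height (world z) of propeller below 0.06 m).
It fails at once if the propeller is knocked against the camera (more than 3 N) (contact force between propeller and camera_stand above 3 N).
It fails at once if the spindle is turned much more than once round (beyond 490 degrees) (value of joint spindle above 8.55 rad or value of joint spindle below -8.55 rad).
It also fails if it takes over 67 s, if anything falls off the work surface, if the arm or the gripper's body presses on something with over 40 N, if the wrist force passes 120 N, or if a joint passes its speed limit or range.

## Working session

There is one attempt and no reset: what is moved stays moved. The work goes in short steps, Python scripts to look and compute and a shell command to move; the robot and the scene stay as the last step left them, time stands still between calls to the robot, and variables do not carry over. Pictures are saved under pics/ and viewed, at most 10 in all, crops included, and the job is handed in when it is done.

```bash
ls; mkdir -p pics; python3 - <<'E'
from plant import *
import cv2, numpy as np
print(get_state(), grip_point_offset)
for n in ["scene","top"]:
    p,d=snapshot(n); cv2.imwrite(f"pics/{n}0.png",p[:,:,::-1]); np.save(f"pics/{n}0.npy",d); print(n,camera_params(n))
E
```

```text
pics
{'clock': 0.0, 'q': array([-1.06722086,  0.68996134, -0.19448586,  1.56634227,  0.15731363,
        0.90249075, -0.21511066]), 'qd': array([ 0.00095065,  0.00092991,  0.00078456,  0.00057296,  0.001042  ,
       -0.00103994,  0.00033825]), 'joint_torque': array([-1.25149018e-04, -5.27590442e+01, -1.26701698e+00, -1.53437376e+01,
       -5.26601414e-02,  6.46327069e-03,  1.60459613e-04]), 'tool_pos': array([0.28268664, 0.55665554, 0.20962397]), 'eef_rot': array([ 2.32704400e-01,  9.72547090e-01, -8.95795123e-04, -1.31526507e-04]), 'contact_force': array([ 0.89637597,  0.46755399, -0.47531252]), 'moment': array([-0.004603  ,  0.00107744,  0.02312632]), 'finger_force': 0.0, 'opening': 0.9983841058684109} 0.0187
scene {'fx': 375.0291490773699, 'fy': 375.0291490773699, 'cx': 320.82636870454064, 'cy': 202.4521511027611, 'rvec': array([ 1.81503271,  1.7518181 , -0.7019299 ]), 'tvec': array([-0.02447874, -0.34553027,  1.61737974])}
top {'fx': 371.2831552951578, 'fy': 371.2831552951578, 'cx': 320.4229551945925, 'cy': 197.15382452254337, 'rvec': array([ 2.14486437, -2.16479364,  0.12852777]), 'tvec': array([0.01828574, 0.59914013, 1.47652922])}
```

View pics/scene0.png

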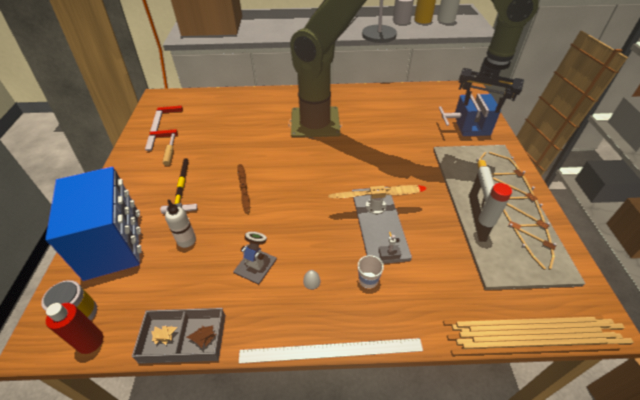

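View pics/top0.png

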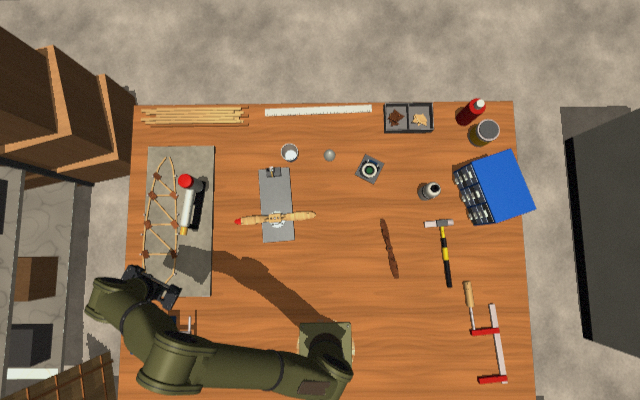

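The scene view shows the propeller hub at about (378,190) and the camera at (255,255). The top view shows the hub at (278,218), the red tip at (237,222), the other tip at (316,214), the gauge post at (271,172) and the lens ring at (370,170).

```bash
cat > h.py <<'E'
import numpy as np, cv2
from plant import *
from scipy.spatial.transform import Rotation as R
def world(n,d,cp=None):
    c=cp or camera_params(n); v,u=np.mgrid[:400,:640]
    p=np.stack([(u-c["cx"])/c["fx"]*d,(v-c["cy"])/c["fy"]*d,d],-1)
    return (p-c["tvec"])@R.from_rotvec(c["rvec"]).as_matrix()
def tool():
    s=get_state(); return s["tool_pos"],R.from_quat(s["eef_rot"]),s
E
python3 - <<'E'
from h import *
for n in ["top","scene"]:
    d=np.load(f"pics/{n}0.npy"); P=world(n,d); im=cv2.imread(f"pics/{n}0.png")
    X,Y,Z=P[...,0],P[...,1],P[...,2]
    np.set_printoptions(precision=4,suppress=True)
    if n=="top": print("table z",np.median(Z[240:260,330:360]), P[218,278],P[170,370])
    c=P[218,278] if n=="top" else c0
    if n=="top": c0=c
    near=(abs(X-c0[0])<.2)&(abs(Y-c0[1])<.2)&(d>0)
    m=near&(Z>.07)&(Z<.105)&(abs(X-c0[0])<.06)
    q=P[m][:,:2]; print(n,"prop pts",m.sum(), q.mean(0),"z max",np.percentile(Z[m],[50,95]))
    mu,ev=cv2.PCACompute(q.astype(np.float32),None); t=(q-mu)@ev[0]; w=(q-mu)@ev[1]
    print(" axis",ev[0],"ends",mu[0]+ev[0]*t.min(),mu[0]+ev[0]*t.max(),"mid",mu[0]+ev[0]*(t.min()+t.max())/2,"len",np.ptp(t))
    b=near&(Z>.012)&(Z<.024); r=cv2.minAreaRect(P[b][:,:2].astype(np.float32)); print(" base",b.sum(),r,cv2.boxPoints(r))
    g=near&(Z>.09)&(X>c0[0]+.12); print(" gauge",g.sum(),P[g].mean(0) if g.any() else '')
    hsv=cv2.cvtColor(im,cv2.COLOR_BGR2HSV); rd=near&((hsv[...,0]<6)|(hsv[...,0]>174))&(hsv[...,1]>170)&(Z>.06); print(" red",rd.sum(),P[rd].mean(0))
    L=np.array([.75,-.15]) if n!="top" else P[170,370][:2]
    if n=="top": L0=L
    cam=(abs(X-L0[0])<.1)&(abs(Y-L0[1])<.1)&(d>0)
    f=cam&(Z>.006)&(Z<.016); r=cv2.minAreaRect(P[f][:,:2].astype(np.float32)); print(" foot",f.sum(),r,cv2.boxPoints(r))
    wh=cam&(Z>.08)&(hsv[...,1]<60)&(hsv[...,2]>150); q=P[wh]; print(" ring",wh.sum(),q.mean(0),q.min(0),q.max(0), np.linalg.svd(q-q.mean(0))[2][2])
    y0,x0=(130,330) if n=="top" else (220,215)
    cv2.imwrite(f"pics/cam_{n}.png",cv2.resize(im[y0:y0+80,x0:x0+80],None,fx=7,fy=7,interpolation=2))
a=cv2.imread("pics/cam_top.png");b=cv2.imread("pics/cam_scene.png"); cv2.imwrite("pics/cams.png",cv2.resize(np.hstack([a,b]),(800,400)))
E
```

```text
table z 0.0004557153054328953 [0.5127 0.1799 0.0829] [ 0.6946 -0.182   0.114 ]
top prop pts 590 [0.512  0.1909] z max [0.091  0.0998]
 axis [-0.0794  0.9968] ends [0.5244 0.0341] [0.4992 0.3509] mid [0.5118 0.1925] len 0.3177764469312536
 base 1695 ((0.5084645748138428, 0.17594581842422485), (0.44394180178642273, 0.1938919872045517), 18.700895309448242) [[0.2671 0.1966]
 [0.3293 0.0129]
 [0.7498 0.1553]
 [0.6876 0.3389]]
 gauge 18 [0.7052 0.207  0.0996]
 red 27 [0.5017 0.3368 0.0884]
 foot 298 ((0.6970580816268921, -0.18088464438915253), (0.197500079870224, 0.19633503258228302), 1.323269009590149) [[ 0.5961 -0.085 ]
 [ 0.6006 -0.2813]
 [ 0.798  -0.2767]
 [ 0.7935 -0.0805]]
 ring 88 [ 0.6964 -0.1791  0.1104] [ 0.6699 -0.2148  0.0802] [ 0.7419 -0.1518  0.1313] [-0.4678  0.2576  0.8455]
scene prop pts 723 [0.5177 0.2029] z max [0.0914 0.0995]
 axis [-0.0812  0.9967] ends [0.5316 0.0328] [0.5059 0.3482] mid [0.5187 0.1905] len 0.3164919002238975
 base 1927 ((0.5709262490272522, 0.19463205337524414), (0.29340991377830505, 0.1313054859638214), 4.5938873291015625) [[0.4194 0.2483]
 [0.43   0.1174]
 [0.7224 0.1409]
 [0.7119 0.2718]]
 gauge 25 [0.7064 0.2092 0.0967]
 red 19 [0.5055 0.3376 0.0891]
 foot 622 ((0.6988069415092468, -0.2048131823539734), (0.16434665024280548, 0.16834565997123718), 45.43523025512695) [[ 0.5812 -0.2043]
 [ 0.7011 -0.3224]
 [ 0.8164 -0.2053]
 [ 0.6965 -0.0872]]
 ring 91 [ 0.7044 -0.1822  0.1103] [ 0.674  -0.2201  0.0809] [ 0.7438 -0.1533  0.1317] [-0.1005 -0.0134  0.9948]
```

View pics/cams.png

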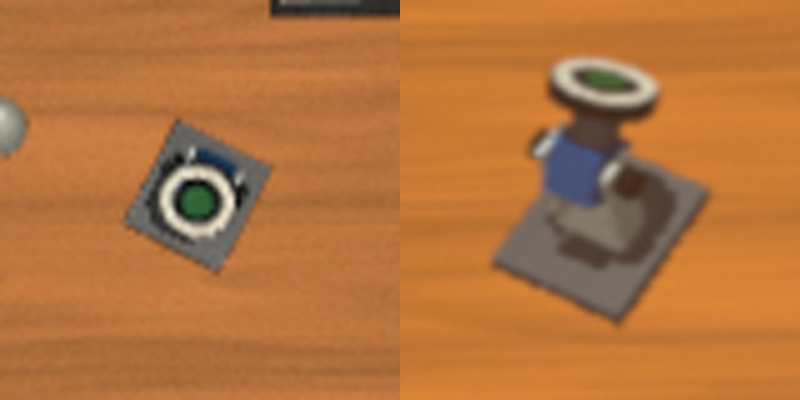

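The crop shows the camera foot rotated about 26° and the lens ring facing back towards the robot and to its left. I'll hover above the hub, moving in −y first to stay clear of the stapler.

The manual's scale: shifts go in shares of 0.8 m and turns go in shares of pi rad. Converting my numbers, -0.371 m is -0.4638, -0.223 m is -0.2788, 1.02 rad is 0.3247.

```bash
echo '[[[1,-0.1413,-0.2788,-0.0625,0,0,0.3247],[1,-0.1413,-0.2788,-0.0625,0,0,0.3247],[1,-0.1413,-0.2788,-0.0625,0,0,0.3247],[1,-0.1413,-0.2788,-0.0625,0,0,0.3247],[1,-0.1413,-0.2788,-0.0625,0,0,0.3247],[1,-0.4638,-0.2788,-0.0625,0,0,0.3247],[1,-0.4638,-0.2788,-0.0625,0,0,0.3247],[1,-0.4638,-0.2788,-0.0625,0,0,0.3247],[1,-0.4638,-0.2788,-0.0625,0,0,0.3247],[1,-0.4638,-0.2788,-0.0625,0,0,0.3247]]]' > next.json && python3 -m handwheel next.json 30
echo '[[[1,0,0,0,0,0,0],[1,0,0,0,0,0,0],[1,0,0,0,0,0,0]]]' > next.json && python3 -m handwheel next.json
python3 - <<'E'
from h import *
np.set_printoptions(precision=4,suppress=True)
p,r,s=tool(); print(p,r.as_matrix(),s["q"],s["clock"])
cp=camera_params("wrist"); im,d=snapshot("wrist"); cv2.imwrite("pics/w1.png",im[:,:,::-1]); np.save("pics/w1.npy",d); np.save("pics/w1c.npy",cp,allow_pickle=True)
E
```

```text
clock: 1.1
tool_pos: [0.5051, 0.1941, 0.2602]
eef_rot: [0.678, 0.735, -0.0, -0.0]
contact_force: [0.9, 0.5, 0.7]
opening: 1.001
finger_force: 0.0
clock: 1.4
tool_pos: [0.5023, 0.1962, 0.26]
eef_rot: [0.677, 0.736, -0.001, -0.001]
contact_force: [-0.5, 0.1, 0.3]
opening: 1.003
finger_force: 0.0
[0.5023 0.1962 0.26  ] [[-0.0826  0.9966 -0.0018]
 [ 0.9966  0.0826  0.0003]
 [ 0.0005 -0.0018 -1.    ]] [-0.5109  0.5132  0.0857  1.7691 -0.0567  0.8633 -0.3165] 1.4
```

View pics/w1.png

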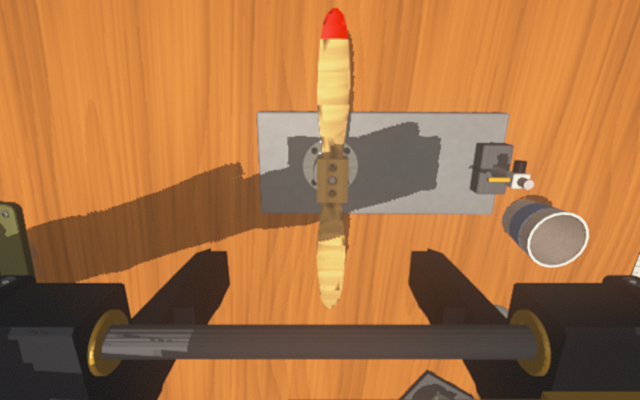

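The wrist view shows the hub at about (332,180), the red tip at (335,15), the other tip at (330,305) and the gauge at (520,178).

```bash
python3 - <<'E'
from h import *
np.set_printoptions(precision=4,suppress=True)
c=np.load("pics/w1c.npy",allow_pickle=True).item(); d=np.load("pics/w1.npy"); P=world("",d,c)
Rm=R.from_rotvec(c["rvec"]).as_matrix(); o=-Rm.T@c["tvec"]
def hit(u,v,z):
    k=Rm.T@np.array([(u-c["cx"])/c["fx"],(v-c["cy"])/c["fy"],1]); return o+k*(z-o[2])/k[2]
print("cam",o,"hub hole",hit(332,181,.098),"depth",P[181,325],P[160,330],"tips",hit(335,10,.087),hit(330,307,.087), "mid",(hit(335,10,.087)+hit(330,307,.087))/2)
Z=P[...,2]; m=(Z>.0945)&(Z<.106)&(d>0); m[:140]=0;m[220:]=0;m[:,:300]=0;m[:,365:]=0
print(m.sum(),P[m].mean(0),cv2.minAreaRect(P[m][:,:2].astype(np.float32)), np.median(Z[m]))
print("base corners",hit(257,112,.018),hit(507,113,.018),hit(262,212,.018),hit(493,214,.018))
# camera foot / lens from top, colour
im=cv2.imread("pics/top0.png"); dt=np.load("pics/top0.npy"); T=world("top",dt); hsv=cv2.cvtColor(im,cv2.COLOR_BGR2HSV)
roi=np.zeros((400,640),bool); roi[150:188,350:390]=1
f=roi&~((hsv[...,0]>5)&(hsv[...,0]<20)&(hsv[...,1]>110)); f=cv2.morphologyEx(f.astype(np.uint8),cv2.MORPH_OPEN,np.ones((3,3)))>0
v,u=np.nonzero(f); ct=camera_params("top"); Rt=R.from_rotvec(ct["rvec"]).as_matrix(); ot=-Rt.T@ct["tvec"]
k=np.c_[(u-ct["cx"])/ct["fx"],(v-ct["cy"])/ct["fy"],np.ones(len(u))]@Rt
q=ot+k*((.010-ot[2])/k[:,2])[:,None]; r=cv2.minAreaRect(q[:,:2].astype(np.float32)); print("foot",r,cv2.boxPoints(r))
k=np.array([(369.7-ct["cx"])/ct["fx"],(170.3-ct["cy"])/ct["fy"],1])@Rt; print("lens", ot+k*(.111-ot[2])/k[2])
g=roi&(hsv[...,0]>40)&(hsv[...,0]<85)&(hsv[...,1]>60); w=roi&(hsv[...,1]<60)&(hsv[...,2]>170)
for mm in (g,w):
    v,u=np.nonzero(mm); k=np.array([(u.mean()-ct["cx"])/ct["fx"],(v.mean()-ct["cy"])/ct["fy"],1])@Rt; print("lens", len(u),ot+k*(.111-ot[2])/k[2])
E
```

```text
cam [0.4954 0.2765 0.4332] hub hole [0.5153 0.1929 0.098 ] depth [0.5081 0.1922 0.0974] [0.5112 0.2143 0.0976] tips [0.5035 0.3502 0.087 ] [0.5283 0.0347 0.087 ] mid [0.5159 0.1924 0.087 ]
1225 [0.5153 0.1932 0.0969] ((0.5149847269058228, 0.20084679126739502), (0.03148816153407097, 0.06257576495409012), 4.6253743171691895) 0.09699122727437726
base corners [0.4229 0.2499 0.018 ] [0.72   0.2733 0.018 ] [0.4327 0.1238 0.018 ] [0.7343 0.1461 0.018 ]
foot ((0.7205476760864258, -0.19207754731178284), (0.08937446773052216, 0.09750476479530334), 62.152889251708984) [[ 0.6566 -0.2088]
 [ 0.7428 -0.2544]
 [ 0.7845 -0.1753]
 [ 0.6983 -0.1298]]
lens [ 0.694  -0.1812  0.111 ]
lens 42 [ 0.6955 -0.1783  0.111 ]
lens 71 [ 0.6963 -0.1782  0.111 ]
```

In the tool's units: 0.181 m is 0.2263, 0.05 m is 0.0625.

```bash
echo '[[[1,-0.0054,0.0161,0.0625,0,0,0],[1,-0.0054,0.0161,0.125,0,0,0],[1,-0.0054,0.0161,0.175,0,0,0],[1,-0.0054,0.0161,0.2063,0,0,0],[1,-0.0054,0.0161,0.225,0,0,0],[1,-0.0054,0.0161,0.2263,0,0,0],[1,-0.0054,0.0161,0.2263,0,0,0],[1,-0.0054,0.0161,0.2263,0,0,0]]]' > next.json && python3 -m handwheel next.json 30
python3 -c "
from h import *
p,r,s=tool(); print(p,r.as_matrix()[:,1],s['q'])"
```

```text
clock: 2.25
tool_pos: [0.5174, 0.193, 0.0806]
eef_rot: [0.678, 0.735, 0.001, 0.0]
contact_force: [0.8, 0.5, 0.3]
opening: 0.999
finger_force: 0.0
[0.51738378 0.1929583  0.08058892] [0.99664178 0.08186322 0.00189362] [-0.46842793  0.78783359  0.04742346  1.90412955 -0.07790482  0.44928651
 -0.28287814]
```

In the tool's units: -0.001 m is -0.0013.

```bash
echo '[[[0,0,-0.0013,0,0,0,0],[0,0,-0.0013,0,0,0,0],[0,0,-0.0013,0,0,0,0],[0,0,-0.0013,0,0,0,0],[0,0,-0.0013,0,0,0,0],[0,0,-0.0013,0,0,0,0]]]' > next.json && python3 -m handwheel next.json 25
echo '[[[0,0,0,0,0,0,0.0477],[0,0,0,0,0,0,0.0955],[0,0,0,0,0,0,0.1273],[0,0,0,0,0,0,0.1273]]]' > next.json && python3 -m handwheel next.json
python3 -c "
from h import *
p,r,s=tool(); print(p,r.as_matrix()[:,1],s['q'],s['contact_force'],s['moment'])"
```

```text
clock: 2.85
tool_pos: [0.516, 0.192, 0.0794]
eef_rot: [0.678, 0.735, 0.0, -0.0]
contact_force: [-0.8, 0.2, -0.6]
opening: 0.476
finger_force: 0.0
clock: 3.25
tool_pos: [0.5159, 0.1921, 0.0793]
eef_rot: [0.81, 0.586, -0.0, 0.0]
contact_force: [-0.1, -0.2, -0.1]
opening: 0.118
finger_force: 0.0
[0.51594336 0.19206641 0.07928939] [ 9.49535681e-01 -3.13658977e-01  1.89324871e-04] [-0.52565505  0.79583733  0.14470624  1.91052296 -0.23747484  0.45163416
 -0.5286556 ] [-0.12083903 -0.22551429 -0.11322653] [-0.02322387  0.08988483 -0.00158289]
```

```bash
echo '[[[0,0,0,0,0,0,0],[0,0,0,0,0,0,0]]]' > next.json && python3 -m handwheel next.json
python3 - <<'E'
from h import *
a,_=snapshot("wrist"); b,d=snapshot("scene"); b=cv2.resize(b[150:270,310:470],(640,480)); 
cv2.imwrite("pics/c1.png",np.hstack([cv2.resize(a,(480,300)),cv2.resize(b,(320,300))])[:,:,::-1])
E
```

```text
clock: 3.45
tool_pos: [0.5159, 0.192, 0.0794]
eef_rot: [0.81, 0.587, 0.0, -0.0]
contact_force: [0.9, -1.0, -0.0]
opening: 0.009
finger_force: 0.0
```

View pics/c1.png

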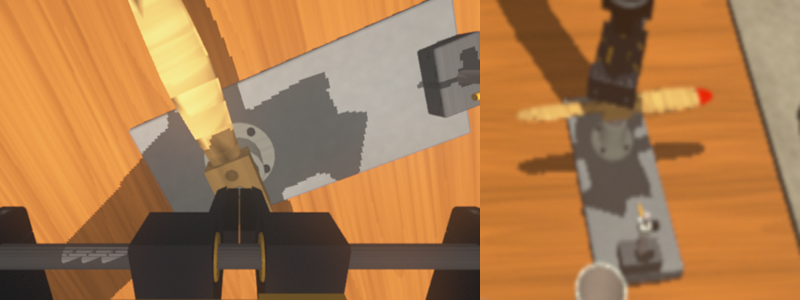

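The fingers shut fully without catching the hub. In the wrist crop they end over it at about (240,190), so I need to find out where the fingertips really are.

```bash
python3 - <<'E'
from h import *
np.set_printoptions(precision=4,suppress=True)
p,r,s=tool(); c=camera_params("wrist"); a,d=snapshot("wrist"); P=world("",d,c)
def pj(x): 
    q=R.from_rotvec(c["rvec"]).apply(x)+c["tvec"]; return q[0]/q[2]*c["fx"]+c["cx"],q[1]/q[2]*c["fy"]+c["cy"],q[2]
print("tcp",p,pj(p),"hubtop",pj(np.array([.5155,.193,.098])), s["opening"])
for v in range(200,320,8): print(v,[ (round(float(P[v,u,2]),3)) for u in (290,300,310,320,330,340)], P[v,312])
t,dt=snapshot("top"); T=world("top",dt); m=(abs(T[...,0]-.5155)<.2)&(abs(T[...,1]-.193)<.2)&(T[...,2]>.075)&(T[...,2]<.105)&(dt>0)
print(np.median(T[m][:,2]))
cv2.imwrite("pics/c2.png",np.hstack([cv2.resize(a[180:320,230:420],(500,370)),cv2.resize(t[190:245,225:325],(300,370))])[:,:,::-1])
E
```

```text
tcp [0.5159 0.192  0.0794] (np.float64(319.8690294277493), np.float64(243.8120643443159), np.float64(0.18961462759068579)) hubtop (np.float64(318.5073292122728), np.float64(257.7637121215907), np.float64(0.1716421284825508)) 0.00566158283165754
200 [0.093, 0.091, 0.09, 0.079, 0.085, 0.048] [0.5211 0.2207 0.0889]
208 [0.093, 0.092, 0.091, 0.092, 0.097, 0.064] [0.52   0.2173 0.0913]
216 [0.091, 0.093, 0.097, 0.097, 0.098, 0.063] [0.5194 0.2151 0.0967]
224 [0.097, 0.097, 0.097, 0.097, 0.097, 0.086] [0.518  0.211  0.0964]
232 [0.097, 0.097, 0.084, 0.096, 0.098, 0.097] [0.5148 0.2021 0.0844]
240 [0.097, 0.098, 0.094, 0.097, 0.096, 0.096] [0.5149 0.2019 0.0944]
248 [0.098, 0.096, 0.097, 0.097, 0.098, 0.097] [0.5139 0.1987 0.0968]
256 [0.115, 0.115, 0.112, 0.112, 0.113, 0.115] [0.5153 0.2018 0.1124]
264 [0.122, 0.122, 0.119, 0.119, 0.119, 0.123] [0.5153 0.2016 0.1197]
272 [0.13, 0.127, 0.127, 0.126, 0.125, 0.128] [0.5155 0.2018 0.1271]
280 [0.135, 0.133, 0.133, 0.128, 0.133, 0.133] [0.5156 0.2015 0.133 ]
288 [0.142, 0.139, 0.139, 0.127, 0.139, 0.138] [0.5155 0.2009 0.1381]
296 [0.175, 0.145, 0.144, 0.127, 0.144, 0.145] [0.5159 0.2017 0.1448]
304 [0.176, 0.15, 0.149, 0.149, 0.149, 0.15] [0.5159 0.2014 0.1494]
312 [0.182, 0.151, 0.152, 0.151, 0.151, 0.152] [0.5153 0.1997 0.1516]
0.09013243589227522
```

View pics/c2.png

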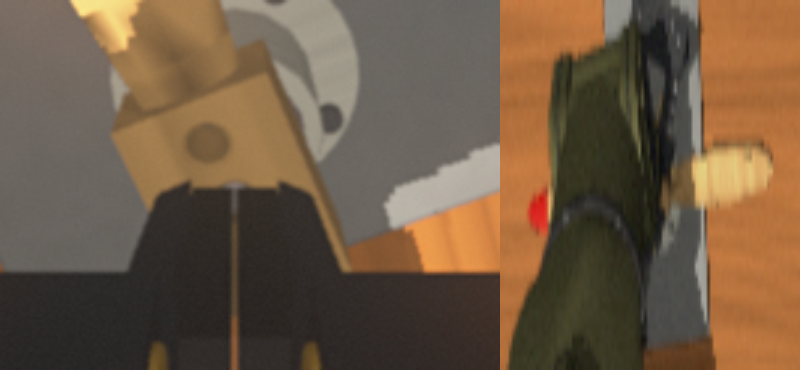

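```bash
python3 - <<'E'
from h import *
np.set_printoptions(precision=4,suppress=True)
c=np.load("pics/w1c.npy",allow_pickle=True).item(); d=np.load("pics/w1.npy"); P=world("",d,c)
for u in (205,215,222,418,425,435): print(u,[(v,P[v,u].round(3).tolist()) for v in (246,252,258,266,276,290)])
E
```

```text
205 [(246, [0.351, 0.059, -0.0]), (252, [0.448, 0.202, 0.291]), (258, [0.449, 0.201, 0.295]), (266, [0.451, 0.201, 0.302]), (276, [0.454, 0.201, 0.31]), (290, [0.456, 0.198, 0.316])]
215 [(246, [0.364, 0.059, -0.003]), (252, [0.452, 0.201, 0.288]), (258, [0.454, 0.201, 0.295]), (266, [0.456, 0.202, 0.302]), (276, [0.457, 0.199, 0.306]), (290, [0.457, 0.193, 0.307])]
222 [(246, [0.375, 0.061, -0.001]), (252, [0.455, 0.202, 0.289]), (258, [0.457, 0.202, 0.295]), (266, [0.457, 0.198, 0.296]), (276, [0.458, 0.194, 0.298]), (290, [0.458, 0.188, 0.299])]
418 [(246, [0.651, 0.084, -0.0]), (252, [0.548, 0.209, 0.287]), (258, [0.546, 0.209, 0.294]), (266, [0.545, 0.208, 0.3]), (276, [0.545, 0.204, 0.302]), (290, [0.546, 0.198, 0.304])]
425 [(246, [0.662, 0.084, -0.003]), (252, [0.551, 0.209, 0.288]), (258, [0.55, 0.209, 0.293]), (266, [0.547, 0.209, 0.303]), (276, [0.546, 0.208, 0.308]), (290, [0.546, 0.202, 0.309])]
435 [(246, [0.675, 0.086, -0.0]), (252, [0.555, 0.211, 0.291]), (258, [0.553, 0.211, 0.297]), (266, [0.552, 0.209, 0.301]), (276, [0.549, 0.209, 0.31]), (290, [0.547, 0.207, 0.318])]
```

The depth data put the fingertips about 28 mm short of the reported TCP, both open and shut. They closed just above the hub, so I'll open, turn back and go 28 mm lower.

In the tool's units: -0.01 m is -0.0125, -0.4 rad is -0.1273.

```bash
echo '[[[1,0,0,-0.0125,0,0,-0.0477],[1,0,0,-0.0125,0,0,-0.0955],[1,0,0,-0.0125,0,0,-0.1273],[1,0,0,-0.0125,0,0,-0.1273],[1,0,0,-0.0125,0,0,-0.1273],[1,0,0,-0.0125,0,0,-0.1273],[1,0,0,-0.0125,0,0,-0.1273],[1,0,0,-0.0125,0,0,-0.1273],[1,0,0,-0.0125,0,0,-0.1273],[1,0,0,-0.0125,0,0,-0.1273]]]' > next.json && python3 -m handwheel next.json 25
echo '[[[1,0,0,0,0,0,0],[1,0,0,0.0125,0,0,0],[1,0,0,0.025,0,0,0],[1,0,0,0.0375,0,0,0],[1,0,0,0.0475,0,0,0],[1,0,0,0.0475,0,0,0]]]' > next.json && python3 -m handwheel next.json
python3 -c "
from h import *
p,r,s=tool(); print(p,r.as_matrix()[:,1],s['q'],s['contact_force'])"
```

```text
clock: 4.65
tool_pos: [0.5159, 0.192, 0.0894]
eef_rot: [0.678, 0.735, 0.0, -0.0]
contact_force: [-0.5, 0.4, -0.5]
opening: 0.887
finger_force: 0.0
clock: 5.25
tool_pos: [0.5149, 0.1916, 0.0498]
eef_rot: [0.678, 0.735, -0.001, -0.001]
contact_force: [0.1, -0.1, 1.6]
opening: 0.999
finger_force: 0.0
[0.51493504 0.19162669 0.04981847] [ 0.99671308  0.08096923 -0.00264923] [-0.46413209  0.83979214  0.04081817  1.91926636 -0.08113377  0.38685311
 -0.28056802] [ 0.09552459 -0.12795524  1.56869748]
```

In the tool's units: -0.001 m is -0.0013.

```bash
echo '[[[0,0,0,-0.0013,0,0,0],[0,0,0,-0.0013,0,0,0],[0,0,0,-0.0013,0,0,0],[0,0,0,-0.0013,0,0,0],[0,0,0,-0.0013,0,0,0],[0,0,0,-0.0013,0,0,0],[0,0,0,-0.0013,0,0,0],[0,0,0,-0.0013,0,0,0],[0,0,0,-0.0013,0,0,0],[0,0,0,-0.0013,0,0,0]]]' > next.json && python3 -m handwheel next.json 25
python3 -c "
from h import *
p,r,s=tool(); print(p,r.as_matrix()[:,1],s['q'],s['contact_force'],s['moment'],s['opening'],s['finger_force'])"
```

```text
clock: 6.25
tool_pos: [0.516, 0.192, 0.0524]
eef_rot: [0.678, 0.735, 0.0, -0.0]
contact_force: [-0.2, -0.2, 0.4]
opening: 0.361
finger_force: 25.1
[0.51600787 0.19203981 0.05242825] [9.96720441e-01 8.09218597e-02 1.23652237e-04] [-0.46440742  0.83532993  0.04138866  1.91809464 -0.08106139  0.38958971
 -0.28061339] [-0.19444101 -0.23382855  0.36243496] [-0.01404899  0.06987086  0.00513694] 0.36115819338114036 25.063733416318428
```

In the tool's units: -1.3 rad is -0.4138.

```bash
echo '[[[0,0,0,0,0,0,-0.0477],[0,0,0,0,0,0,-0.0955],[0,0,0,0,0,0,-0.1432],[0,0,0,0,0,0,-0.191],[0,0,0,0,0,0,-0.2387],[0,0,0,0,0,0,-0.2865],[0,0,0,0,0,0,-0.3342],[0,0,0,0,0,0,-0.382],[0,0,0,0,0,0,-0.4138],[0,0,0,0,0,0,-0.4138]]]' > next.json && python3 -m handwheel next.json
python3 -c "
from h import *
p,r,s=tool(); print(p,r.as_matrix()[:,1],s['q'],s['contact_force'],s['moment'],s['opening'],s['finger_force'])"
```

```text
clock: 7.25
tool_pos: [0.5166, 0.1924, 0.0525]
eef_rot: [0.095, 0.996, 0.001, 0.0]
contact_force: [0.5, 0.0, 0.6]
opening: 0.359
finger_force: 25.1
[0.51655646 0.19235963 0.05246158] [0.18858211 0.98205636 0.00144603] [-0.28830606  0.84092106 -0.25575971  1.90801063  0.44928213  0.44711436
  0.51030022] [0.52064642 0.00531627 0.59894636] [ 0.18619531 -0.19392966  0.0054061 ] 0.3589365380079168 25.061920386870042
```

In the tool's units: -1.3 rad is -0.4138.

```bash
echo '[[[0,0,0,0,0,0,-0.0477],[0,0,0,0,0,0,-0.0955],[0,0,0,0,0,0,-0.1432],[0,0,0,0,0,0,-0.191],[0,0,0,0,0,0,-0.2387],[0,0,0,0,0,0,-0.2865],[0,0,0,0,0,0,-0.3342],[0,0,0,0,0,0,-0.382],[0,0,0,0,0,0,-0.4138],[0,0,0,0,0,0,-0.4138]]]' > next.json && python3 -m handwheel next.json
python3 -c "
from h import *
p,r,s=tool(); print(p,r.as_matrix()[:,1],s['q'],s['contact_force'],s['moment'],s['opening'],s['finger_force'])"
```

```text
clock: 8.25
tool_pos: [0.5162, 0.1925, 0.0524]
eef_rot: [-0.526, 0.85, 0.001, 0.0]
contact_force: [0.5, 1.4, 0.2]
opening: 0.359
finger_force: 25.1
[0.51620398 0.1924893  0.05242068] [-8.94908211e-01  4.46250049e-01  4.33913592e-04] [-0.09663097  0.89559736 -0.59338835  1.89778059  0.84871015  0.61919289
  1.43754391] [0.47944739 1.35200287 0.16033543] [ 0.28068178 -0.13780156 -0.01378779] 0.3594761728791741 25.060099626534793
```

In the tool's units: -0.04 m is -0.05, -0.02 m is -0.025, 0.6 rad is 0.191.

```bash
echo '[[[0.7,0,0,0,0,0,0],[0.7,0,0,0,0,0,0],[0.7,0,0,0,0,0,0],[0.7,0,0,0,0,0,0],[0.7,0,0,-0.025,0,0,0],[0.7,0,0,-0.05,0,0,0],[0.7,0,0,-0.05,0,0,0.0477],[0.7,0,0,-0.05,0,0,0.0955],[0.7,0,0,-0.05,0,0,0.1432],[0.7,0,0,-0.05,0,0,0.191]]]' > next.json && python3 -m handwheel next.json
echo '[[[0.7,0,0,0,0,0,0.0477],[0.7,0,0,0,0,0,0.0955],[0.7,0,0,0,0,0,0.1432],[0.7,0,0,0,0,0,0.191],[0.7,0,0,0,0,0,0.2387],[0.7,0,0,0,0,0,0.2865],[0.7,0,0,0,0,0,0.3342],[0.7,0,0,0,0,0,0.382],[0.7,0,0,0,0,0,0.4297],[0.7,0,0,0,0,0,0.4775]]]' > next.json && python3 -m handwheel next.json
echo '[[[0.7,0,0,0,0,0,0.0477],[0.7,0,0,0,0,0,0.0955],[0.7,0,0,0,0,0,0.1432],[0.7,0,0,0,0,0,0.191],[0.7,0,0,0,0,0,0.2387],[0.7,0,0,0,0,0,0.2865],[0.7,0,0,0,0,0,0.331],[0.7,0,0,0,0,0,0.331],[0.7,0,0,0,0,0,0.331]]]' > next.json && python3 -m handwheel next.json
python3 - <<'E'
from h import *
p,r,s=tool(); print(p,r.as_matrix()[:,1],s['q'],s['contact_force'],s['moment'],s['opening'],s['finger_force'])
a,d=snapshot("wrist"); t,_=snapshot("top")
cv2.imwrite("pics/c3.png",np.hstack([cv2.resize(a,(480,300)),cv2.resize(t[160:270,220:337],(320,300))])[:,:,::-1])
E
```

```text
clock: 9.25
tool_pos: [0.5159, 0.1919, 0.0925]
eef_rot: [-0.249, 0.969, -0.0, -0.0]
contact_force: [-0.6, 0.6, 0.6]
opening: 0.701
finger_force: 0.0
clock: 10.25
tool_pos: [0.5157, 0.1921, 0.0924]
eef_rot: [0.478, 0.878, 0.0, -0.0]
contact_force: [-0.0, 0.3, -0.4]
opening: 0.7
finger_force: 0.0
clock: 11.15
tool_pos: [0.5158, 0.1922, 0.0924]
eef_rot: [0.849, 0.529, -0.0, -0.0]
contact_force: [1.7, 0.4, -0.7]
opening: 0.699
finger_force: 0.0
[0.51575053 0.19216354 0.09235751] [ 8.98027841e-01 -4.39938610e-01 -1.25272113e-04] [-0.53842738  0.7754512   0.16606188  1.90485039 -0.25254763  0.48151415
 -0.64996683] [ 1.73672845  0.40500024 -0.69279843] [-0.05498866  0.07123006  0.00212719] 0.6994685602639047 0.0
```

View pics/c3.png

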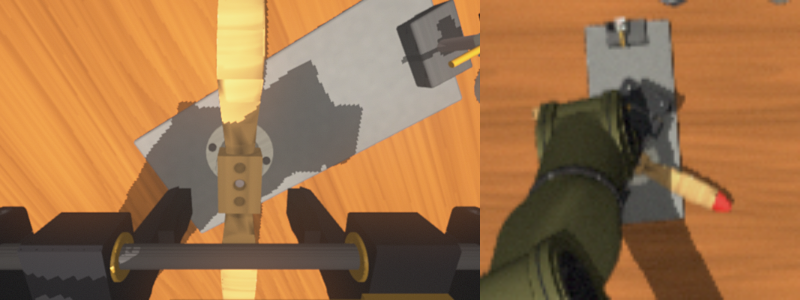

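The swing worked: the red tip is now at lower right in the top crop, and the hub is lined up between the fingers. I'll lower, grip and do the second swing.

In the tool's units: 0.04 m is 0.05, 0.02 m is 0.025.

```bash
echo '[[[0.7,0,0,0.025,0,0,0],[0.7,0,0,0.05,0,0,0],[0.7,0,0,0.05,0,0,0],[0.7,0,0,0.05,0,0,0],[0,0,0,0.05,0,0,0],[0,0,0,0.05,0,0,0],[0,0,0,0.05,0,0,0],[0,0,0,0.05,0,0,0],[0,0,0,0.05,0,0,0],[0,0,0,0.05,0,0,0]]]' > next.json && python3 -m handwheel next.json
echo '[[[0,0,0,0,0,0,0],[0,0,0,0,0,0,-0.0477],[0,0,0,0,0,0,-0.0955],[0,0,0,0,0,0,-0.1432],[0,0,0,0,0,0,-0.191],[0,0,0,0,0,0,-0.2387],[0,0,0,0,0,0,-0.2865],[0,0,0,0,0,0,-0.3342],[0,0,0,0,0,0,-0.382],[0,0,0,0,0,0,-0.4297]]]' > next.json && python3 -m handwheel next.json
echo '[[[0,0,0,0,0,0,-0.0477],[0,0,0,0,0,0,-0.0955],[0,0,0,0,0,0,-0.1432],[0,0,0,0,0,0,-0.191],[0,0,0,0,0,0,-0.2387],[0,0,0,0,0,0,-0.2865],[0,0,0,0,0,0,-0.3342],[0,0,0,0,0,0,-0.382],[0,0,0,0,0,0,-0.4297],[0,0,0,0,0,0,-0.4775]]]' > next.json && python3 -m handwheel next.json
echo '[[[0,0,0,0,0,0,-0.0477],[0,0,0,0,0,0,-0.0923],[0,0,0,0,0,0,-0.0923],[0,0,0,0,0,0,-0.0923]]]' > next.json && python3 -m handwheel next.json
python3 -c "
from h import *
p,r,s=tool(); print(p,r.as_matrix()[:,1],s['q'],s['contact_force'],s['moment'],s['opening'],s['finger_force'])"
```

```text
clock: 12.25
tool_pos: [0.5162, 0.1922, 0.0528]
eef_rot: [0.849, 0.528, 0.0, -0.0]
contact_force: [-0.6, -0.4, 4.1]
opening: 0.364
finger_force: 25.0
clock: 13.25
tool_pos: [0.5167, 0.1923, 0.0528]
eef_rot: [0.331, 0.944, 0.001, 0.001]
contact_force: [-0.5, 0.2, 3.2]
opening: 0.362
finger_force: 25.0
clock: 14.25
tool_pos: [0.5166, 0.1929, 0.0528]
eef_rot: [-0.402, 0.916, 0.0, 0.001]
contact_force: [-0.7, 1.5, 2.7]
opening: 0.357
finger_force: 25.0
clock: 14.65
tool_pos: [0.5165, 0.1929, 0.0528]
eef_rot: [-0.527, 0.85, 0.001, 0.001]
contact_force: [-0.6, 1.1, 4.8]
opening: 0.365
finger_force: 25.0
[0.51648201 0.19292342 0.05280865] [-8.95603143e-01  4.44853913e-01 -7.90221856e-05] [-0.08343467  0.90115113 -0.61849706  1.89689754  0.87092466  0.63459439
  1.41908543] [-0.63957237  1.1354738   4.76708019] [ 0.32426584  0.0287767  -0.00290818] 0.36542806783412285 25.00046096742153
```

In the tool's units: -0.04 m is -0.05, -0.02 m is -0.025, 0.6 rad is 0.191.

```bash
echo '[[[0.7,0,0,0,0,0,0],[0.7,0,0,0,0,0,0],[0.7,0,0,0,0,0,0],[0.7,0,0,0,0,0,0],[0.7,0,0,-0.025,0,0,0],[0.7,0,0,-0.05,0,0,0],[0.7,0,0,-0.05,0,0,0.0477],[0.7,0,0,-0.05,0,0,0.0955],[0.7,0,0,-0.05,0,0,0.1432],[0.7,0,0,-0.05,0,0,0.191]]]' > next.json && python3 -m handwheel next.json
echo '[[[0.7,0,0,0,0,0,0.0477],[0.7,0,0,0,0,0,0.0955],[0.7,0,0,0,0,0,0.1432],[0.7,0,0,0,0,0,0.191],[0.7,0,0,0,0,0,0.2387],[0.7,0,0,0,0,0,0.2865],[0.7,0,0,0,0,0,0.3342],[0.7,0,0,0,0,0,0.382],[0.7,0,0,0,0,0,0.4297],[0.7,0,0,0,0,0,0.4775]]]' > next.json && python3 -m handwheel next.json
echo '[[[0.7,0,0,0,0,0,0.0477],[0.7,0,0,0,0,0,0.0955],[0.7,0,0,0,0,0,0.1432],[0.7,0,0,0,0,0,0.191],[0.7,0,0,0,0,0,0.2387],[0.7,0,0,0,0,0,0.2865],[0.7,0,0,0,0,0,0.331],[0.7,0,0,0,0,0,0.331],[0.7,0,0,0,0,0,0.331]]]' > next.json && python3 -m handwheel next.json
python3 - <<'E'
from h import *
np.set_printoptions(precision=4,suppress=True)
p,r,s=tool(); print(p,r.as_matrix()[:,1],s['contact_force'],s['opening'])
c=camera_params("wrist"); a,d=snapshot("wrist"); P=world("",d,c)
Z=P[...,2]; m=(Z>.0945)&(Z<.104)&(d>0)&(np.hypot(P[...,0]-.516,P[...,1]-.193)<.035)
n=(P[m]-[.516,.193,0])@r.as_matrix()[:,:2]; n=n[n[:,0]>-.012]; print("hub in tool x,y:",len(n),n.min(0),n.max(0),np.median(P[m][:,2]))
cv2.imwrite("pics/c4.png",a[:,:,::-1])
E
```

```text
clock: 15.65
tool_pos: [0.5158, 0.1918, 0.0923]
eef_rot: [-0.249, 0.968, -0.0, -0.0]
contact_force: [0.6, 0.2, -0.5]
opening: 0.699
finger_force: 0.0
clock: 16.65
tool_pos: [0.5157, 0.1921, 0.0923]
eef_rot: [0.478, 0.879, -0.0, -0.0]
contact_force: [0.4, 0.3, 0.6]
opening: 0.698
finger_force: 0.0
clock: 17.55
tool_pos: [0.5157, 0.1921, 0.0923]
eef_rot: [0.848, 0.529, -0.0, -0.0]
contact_force: [-0.4, 0.0, 0.4]
opening: 0.696
finger_force: 0.0
[0.5157 0.1921 0.0923] [ 0.8981 -0.4398 -0.0002] [-0.4489  0.0396  0.3945] 0.6958218681464837
hub in tool x,y: 3219 [-0.012  -0.0164] [0.0236 0.0159] 0.0969380109333268
```

View pics/c4.png

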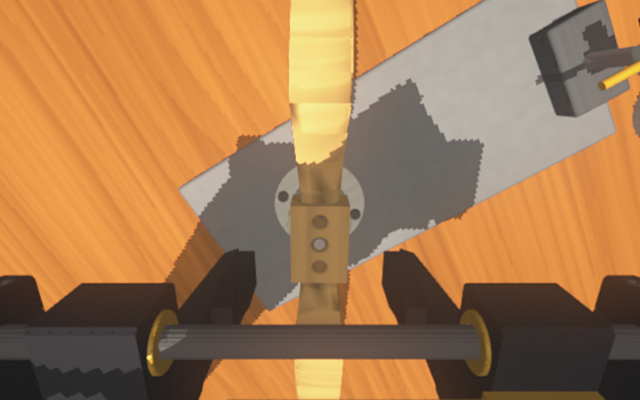

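The hub is centred and lined up between the fingers. Next is the final grip and the last part of the turn.

The manual's scale: shifts go in shares of 0.8 m and turns go in shares of pi rad. Converting my numbers, 0.039 m is 0.0488, 0.02 m is 0.025.

```bash
echo '[[[0.7,0,0,0.025,0,0,0],[0.7,0,0,0.0488,0,0,0],[0.7,0,0,0.0488,0,0,0],[0.7,0,0,0.0488,0,0,0],[0,0,0,0.0488,0,0,0],[0,0,0,0.0488,0,0,0],[0,0,0,0.0488,0,0,0],[0,0,0,0.0488,0,0,0],[0,0,0,0.0488,0,0,0],[0,0,0,0.0488,0,0,0]]]' > next.json && python3 -m handwheel next.json 40
echo '[[[0,0,0,0,0,0,0],[0,0,0,0,0,0,-0.0477],[0,0,0,0,0,0,-0.0955],[0,0,0,0,0,0,-0.1432],[0,0,0,0,0,0,-0.1783],[0,0,0,0,0,0,-0.1783],[0,0,0,0,0,0,-0.1783],[0,0,0,0,0,0,-0.1783]]]' > next.json && python3 -m handwheel next.json
python3 - <<'E'
from h import *
np.set_printoptions(precision=4,suppress=True)
p,r,s=tool(); print(p,r.as_matrix(),s['contact_force'],s['finger_force'],s['q'])
# target: propeller z=lens z, x=lens y
yaw=np.radians(-27.5); h=np.array([-np.cos(yaw),-np.sin(yaw),0]); el=np.radians(55)
z=h*np.cos(el)+np.array([0,0,np.sin(el)]); x=np.cross(h,[0,0,1]);
if x[1]<0: x=-x
y=np.cross(z,x); lens=np.array([.696,-.178,.111]); tgt=lens+.2*z
Rt=np.c_[x,-y,-z]; print("lens z",z,"prop x",x,"det",np.linalg.det(Rt),"tgt",tgt)
# propeller origin in tool frame now: hub axis at (.5157,.1925,.076)
o=r.as_matrix().T@(np.array([.5157,.1925,.076])-p); print("prop origin in tool",o)
tcp=tgt-Rt@o; print("tcp",tcp,"rel trans",r.as_matrix().T@(tcp-p),"rotvec",(r.inv()*R.from_matrix(Rt)).as_rotvec())
E
```

```text
clock: 18.6
tool_pos: [0.5162, 0.1921, 0.0538]
eef_rot: [0.849, 0.528, 0.0, 0.0]
contact_force: [0.2, 0.5, 4.0]
opening: 0.36
finger_force: 40.0
clock: 19.4
tool_pos: [0.5164, 0.1921, 0.0538]
eef_rot: [0.671, 0.741, 0.001, 0.0]
contact_force: [-0.6, -1.0, 6.4]
opening: 0.363
finger_force: 40.0
[0.5164 0.1921 0.0538] [[-0.0986  0.9951  0.001 ]
 [ 0.9951  0.0986  0.0005]
 [ 0.0004  0.001  -1.    ]] [-0.5926 -1.0351  6.4252] 40.001231180503964 [-0.438   0.8314 -0.003   1.916   0.0058  0.3931 -0.3467]
lens z [-0.5088  0.2648  0.8192] prop x [ 0.4617  0.887  -0.    ] det 1.0 tgt [ 0.5942 -0.125   0.2748]
prop origin in tool [ 0.0005 -0.0007 -0.0222]
tcp [ 0.6058 -0.1316  0.257 ] rel trans [-0.3309  0.0573 -0.2033] rotvec [-0.5926 -0.1773  0.5602]
```

In the tool's units: -0.203 m is -0.2538, -0.2 m is -0.25.

```bash
echo '[[[0,0,0,-0.0188,0,0,0],[0,0,0,-0.0375,0,0,0],[0,0,0,-0.0625,0,0,0],[0,0,0,-0.1,0,0,0],[0,0,0,-0.1375,0,0,0],[0,0,0,-0.175,0,0,0],[0,0,0,-0.2125,0,0,0],[0,0,0,-0.25,0,0,0],[0,0,0,-0.2538,0,0,0],[0,0,0,-0.2538,0,0,0]]]' > next.json && python3 -m handwheel next.json
python3 - <<'E'
from h import *
np.set_printoptions(precision=4,suppress=True)
p,r,s=tool(); print(p,r.as_matrix()[:,1],s['contact_force'],s['finger_force'],s['opening'])
c=camera_params("wrist"); a,d=snapshot("wrist"); P=world("",d,c); Q=(P-p)@r.as_matrix()
m=(d>0)&(Q[...,2]>-.055)&(Q[...,2]<-.005)&(abs(Q[...,1])<.05); m[:, :200]=0; m[:,440:]=0; m[250:]=0
q=Q[m]; print(m.sum(), "blade slope", np.polyfit(q[q[:,0]>.05][:,0],q[q[:,0]>.05][:,1],1),"z",np.polyfit(q[q[:,0]>.05][:,0],q[q[:,0]>.05][:,2],1))
hub=q[(q[:,0]<.02)]; print("hub z tool", np.median(hub[:,2]), "max x", q[:,0].max())
E
```

```text
clock: 20.4
tool_pos: [0.5159, 0.192, 0.2564]
eef_rot: [0.671, 0.742, 0.0, -0.0]
contact_force: [0.1, -0.2, -0.6]
opening: 0.357
finger_force: 40.0
[0.5159 0.192  0.2564] [0.995  0.0997 0.0005] [ 0.0773 -0.1993 -0.5685] 39.99975996091962 0.35688621155316486
18100 blade slope [ 0.0128 -0.0018] z [ 0.0324 -0.0381]
hub z tool -0.043023848355380874 max x 0.11427985886852027
```

The propeller is held and clear of the spindle. Next move takes it to the presentation pose.

In the tool's units: -0.331 m is -0.4138, 0.057 m is 0.0713, -0.593 rad is -0.1888.

```bash
echo '[[[0,-0.0413,0.0075,0,-0.0191,-0.0057,0.0178],[0,-0.0825,0.0138,0,-0.0382,-0.0111,0.0357],[0,-0.1238,0.0213,0,-0.0567,-0.0169,0.0535],[0,-0.165,0.0288,0,-0.0754,-0.0226,0.0713],[0,-0.2063,0.0363,0,-0.0942,-0.0283,0.0891],[0,-0.2475,0.0425,0,-0.1133,-0.0337,0.107],[0,-0.29,0.05,0,-0.1321,-0.0395,0.1248],[0,-0.3313,0.0575,0,-0.1509,-0.0452,0.1426],[0,-0.3725,0.065,0,-0.1697,-0.0509,0.1604],[0,-0.4138,0.0713,0,-0.1888,-0.0563,0.1783]]]' > next.json && python3 -m handwheel next.json
echo '[[[0,0,0,0,0,0,0],[0,0,0,0,0,0,0],[0,0,0,0,0,0,0],[0,0,0,0,0,0,0],[0,0,0,0,0,0,0]]]' > next.json && python3 -m handwheel next.json
python3 - <<'E'
from h import *
np.set_printoptions(precision=4,suppress=True)
p,r,s=tool(); M=r.as_matrix(); print(p,M,s['finger_force'],s['opening'],s['q'])
print("prop origin",p+M@[0.0005,-.0007,-.0215],"want [0.5942 -0.125 0.2748]")
a,d=snapshot("wrist"); b,_=snapshot("scene"); t,_=snapshot("top")
cv2.imwrite("pics/c5.png",np.vstack([np.hstack([cv2.resize(a,(400,250)),cv2.resize(t[130:255,270:470],(400,250))]),cv2.resize(b[100:300,80:460],(800,340))])[:,:,::-1])
E
```

```text
clock: 21.45
tool_pos: [0.5945, -0.1095, 0.2547]
eef_rot: [0.812, 0.518, 0.134, 0.235]
contact_force: [-0.8, -0.1, -0.9]
opening: 0.357
finger_force: 40.0
clock: 21.95
tool_pos: [0.599, -0.1048, 0.258]
eef_rot: [0.809, 0.521, 0.14, 0.235]
contact_force: [0.1, -0.2, -0.2]
opening: 0.359
finger_force: 40.0
[ 0.599  -0.1048  0.258 ] [[ 0.4189  0.7764  0.4709]
 [ 0.9078 -0.347  -0.2355]
 [-0.0194  0.5261 -0.8502]] 39.99982011504471 0.35851698656807895 [-0.3667  0.5002  0.4727  2.1454  0.4433  0.0432 -0.8669]
prop origin [ 0.5885 -0.099   0.2759] want [0.5942 -0.125 0.2748]
```

View pics/c5.png

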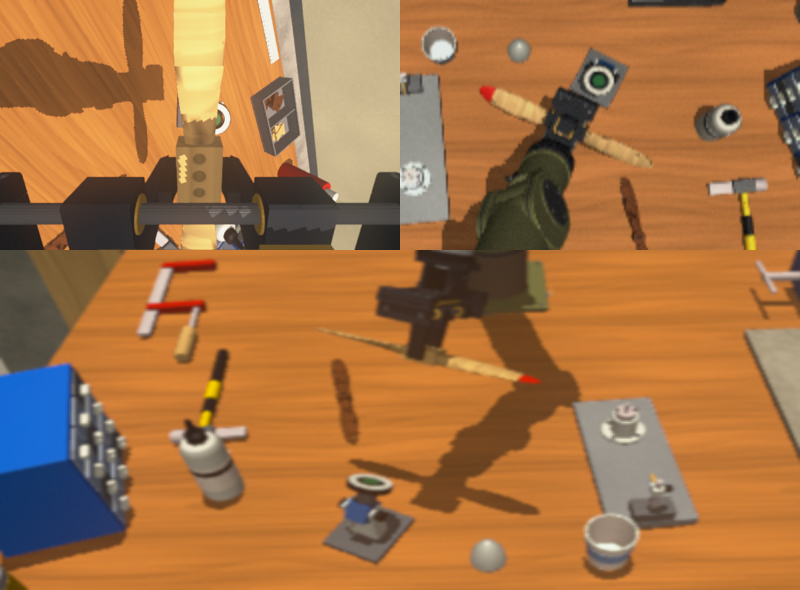

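The picture shows the propeller above the camera, red tip to the left, with nothing else disturbed. Joint 6 is at its lower limit (0.043), which leaves about 20 mm of sideways error. I'll ease the tilt by about 0.08 rad, within tolerance, and centre it.

```bash
cat > t.py <<'E'
from h import *
import sys
np.set_printoptions(precision=4,suppress=True)
O=np.array([0.0005,-.0007,-.0215]); yaw=np.radians(-27.5); lens=np.array([.696,-.178,.111])
def frame(e):
    h=np.array([-np.cos(yaw),-np.sin(yaw),0]); el=np.radians(e); z=h*np.cos(el)+np.array([0,0,np.sin(el)])
    y=np.cross([0,0,1],h); y=y if y[1]>0 else -y; return np.c_[np.cross(y,z),y,z]
L=frame(55); p,r,s=tool(); M=r.as_matrix()
print("prop in lens",L.T@(p+M@O-lens),"z err",np.arccos(-M[:,2]@L[:,2]),"x err",np.arccos(M[:,0]@L[:,1]),"q",s["q"],s["finger_force"],s["clock"],abs(s["qd"]).max())
if len(sys.argv)>1:
    e,dist=map(float,sys.argv[1:3]); F=frame(e); y=np.cross(F[:,2],F[:,1]); Rt=np.c_[F[:,1],-y,-F[:,2]]
    tcp=lens+dist*L[:,2]-Rt@O; print("move",M.T@(tcp-p),(r.inv()*R.from_matrix(Rt)).as_rotvec())
E
python3 t.py 60 .19
```

```text
prop in lens [-0.0133  0.0201  0.2107] z err 0.05690976846779057 x err 0.05097764199713923 q [-0.3664  0.5001  0.473   2.1453  0.4442  0.0433 -0.8677] 39.99993871897459 22.1 0.004913847904826869
move [-0.0211  0.0127  0.0197] [ 0.0311 -0.0073  0.0504]
```

In the tool's units: -0.021 m is -0.0263, 0.02 m is 0.025, 0.05 rad is 0.0159.

```bash
echo '[[[0,0,0,0,0.0159,0,0],[0,-0.0125,0.0075,0.0125,0.0159,0,0.008],[0,-0.0263,0.0159,0.025,0.0099,-0.0022,0.0159],[0,-0.0263,0.0159,0.025,0.0099,-0.0022,0.0159],[0,-0.0263,0.0159,0.025,0.0099,-0.0022,0.0159],[0,-0.0263,0.0159,0.025,0.0099,-0.0022,0.0159]]]' > next.json && python3 -m handwheel next.json
python3 t.py 61 .19
```

```text
clock: 22.7
tool_pos: [0.6093, -0.1325, 0.2482]
eef_rot: [0.825, 0.502, 0.134, 0.221]
contact_force: [-0.5, 1.3, -0.7]
opening: 0.358
finger_force: 40.0
prop in lens [-0.0003  0.0008  0.19  ] z err 0.08755705899025117 x err 0.001970615435055224 q [-0.2174  0.5146  0.3507  2.0878  0.4393  0.0929 -0.857 ] 39.99982729554176 22.7 0.0034995161692934007
move [-0.0009 -0.0001 -0.    ] [ 0.0172 -0.001   0.0017]
```

In the tool's units: 0.0007 m is 0.0009, 0.0005 m is 0.0006, -0.035 rad is -0.0111.

```bash
echo '[[[0,0,0,0,-0.0111,0,0],[0,0.0006,0.0009,0,-0.0111,0,0],[0,0.0006,0.0009,0,-0.0111,0,0],[0,0.0006,0.0009,0,-0.0111,0,0],[0,0.0006,0.0009,0,-0.0111,0,0]]]' > next.json && python3 -m handwheel next.json
python3 t.py 58 .19
python3 - <<'E'
from h import *
np.set_printoptions(precision=4,suppress=True)
p,r,s=tool(); c=camera_params("wrist"); a,d=snapshot("wrist"); Q=(world("",d,c)-p)@r.as_matrix()
m=(d>0)&(abs(Q[...,1])<.012)&(Q[...,0]>.006)&(Q[...,0]<.022)&(abs(Q[...,2]+.043)<.006); q=Q[m]
k,*_=np.linalg.lstsq(np.c_[q[:,:2],np.ones(len(q))],q[:,2],rcond=None); print(len(q),"hub-top slopes x,y, z0 (tool frame)",k)
E
```

```text
clock: 23.2
tool_pos: [0.6103, -0.1323, 0.2486]
eef_rot: [0.821, 0.5, 0.143, 0.236]
contact_force: [-0.2, 0.3, -0.4]
opening: 0.362
finger_force: 40.0
prop in lens [-0.0002  0.0014  0.19  ] z err 0.05214037067992091 x err 0.002405100363315163 q [-0.2494  0.5201  0.3838  2.1211  1.1207  0.0446 -1.549 ] 39.99986649490893 23.2 0.05123202221895528
move [-0.0014  0.0002 -0.    ] [ 0.0002 -0.0014  0.002 ]
1727 hub-top slopes x,y, z0 (tool frame) [-0.0244 -0.0058 -0.0431]
```

In the tool's units: 0.02 rad is 0.0064.

```bash
echo '[[[0,0,0,0,0.0064,0,0],[0,0,0,0,0.0064,0,0],[0,0,0,0,0.0064,0,0],[0,0,0,0,0.0064,0,0],[0,0,0,0,0.0064,0,0],[0,0,0,0,0.0064,0,0],[0,0,0,0,0.0064,0,0]]]' > next.json && python3 -m handwheel next.json
python3 t.py; echo '[[[0,0,0,0,0,0,0],[0,0,0,0,0,0,0],[0,0,0,0,0,0,0]]]' > next.json && python3 -m handwheel next.json >/dev/null; python3 t.py
```

```text
clock: 23.95
tool_pos: [0.61, -0.1332, 0.2483]
eef_rot: [0.824, 0.5, 0.138, 0.228]
contact_force: [-0.9, -0.3, -0.5]
opening: 0.359
finger_force: 40.0
prop in lens [0.0002 0.0005 0.1896] z err 0.07223628942794838 x err 0.0009133744032111589 q [-0.133   0.5003  0.2129  2.0963  1.0949  0.1398 -1.5099] 39.99986954033375 23.95 0.007437858258909586
prop in lens [0.0003 0.0005 0.1896] z err 0.07225320344108593 x err 0.0004407112867864604 q [-0.1318  0.5001  0.2117  2.0961  1.0949  0.1401 -1.5099] 39.99977292492986 24.25 0.0015027946099790226
```

Steady, centred and well inside tolerance, so I'm handing it in.

```bash
python3 -c "
from plant import *
print(finish_job())"
```

```text
the job is handed in; nothing more can be done
None
```

I handed the job in at 24 s: the propeller made one full turn, came off the spindle, and is held steady about 190 mm from the lens. By my own measurements it is centred and level to within 1 mm and 0.01 rad, about 0.07 rad off square, red tip to the left; `finish_job` gave no verdict.

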